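# Seat the drilling template on its locating pins

## Robot

A 6-joint arm with a two-finger parallel gripper is mounted at the origin on the work surface. World frame = base frame: x ahead of the robot, y to its left, z up, the work surface at z = 0. Lengths are in m, angles in rad, forces in N, time in s.
With the tool pointing down it reaches from about 0.25 to 0.725 m from the base axis. Payload 4 kg.
Tool frame: the origin (TCP) lies on the centre line of the jaws, within the pads' length; the fingertips stand 11 mm ahead of it and the grasp point (between the pads) lies 8 mm behind it (bot.nose_length is the distance from the TCP to the fingertips, in m); z points along the fingers, y is the direction in which the jaws open and shut (so a half turn about z gives the same grasp; the last joint's range is limited). The gripper opens to 85 mm and grips with 20 to 120 N. Pads are 22 mm wide; open, the fingers measure 114 mm over their backs; the gripper's body (76 mm by 85 mm) begins 54 mm behind the grasp point. The pads swing forward as they close: fully open they stand 13 mm farther back than shut.
Start: joints at [0, 0.241, 0.005, 1.335, 0, 1.571], TCP at [0.5, -0, 0.242] pointing down, gripper open.
Joint ranges: [-2.72, 2.72], [-1.05, 1.87], [-1.09, 1.28], [-1.99, 2.15], [-1.42, 1.44], [-3.14, 3.14]. Speed limits (rad/s): [2.79, 2.79, 3.14, 3.14, 3.14, 3.14].

## Interface

Orientations are given as a unit quaternion [x, y, z, w].
In Python, from workcell import bot gives the robot as it stands.
- The arm moves only by the tool play_rows, never from a script. Its argument "plan" is one flat list of numbers, 6 for each row, row after row: the shift along the tool's x, y, z in mm, then the turn, a rotation vector about the tool's x, y, z in rad. A call has 1 to 20 rows; each row shifts and turns the commanded pose from where the row before left it, along the tool's axes as they then stand; what a row does not reach is not made up. A row lasts 1/8 s, in which the tool goes at most 62.5 mm and 10.7 degrees, less where a joint would pass 70% of its speed; a pose out of reach is approached as far as the arm can. A call with a gripper value outside its range is refused whole. "hand" is the opening in per cent of the stroke, from 0 (shut) to 100 (fully open), set as the call begins (left out, the last holds). The fingers move at their own pace and stop on an object; the grip force is fixed at half the most. Time passes only in rows, so rows that do not move let the fingers close. It gives the time, the measured TCP pose, the force and the opening at its end, in the units of the state.
- bot.get_obs(): the state, without advancing time (a new reading comes with each control period).
- bot.camera(name): name is "scene" or "side" or "wrist"; returns a dict with "frame" (400x640x3 uint8, blue, green, red), "range_z" (400x640 float32, m along the optical axis (not along the pixel's ray), 0 where there is no reading), "K" (3x3 intrinsics, pixels), "cam_to_world" (4x4, takes a point from camera to world coordinates). Camera axes: x right, y down, z forward; pixel columns grow to the right and rows downward; lengths in m; the calibration is good to about 2 mm. A picture is of the moment at which its call begins.
- bot.job_done(): hands the job in, once; it reports no verdict.
Trained networks look in the newest picture that a camera, given by its name, has taken for a name from the list of things; names that differ only in an ending like _2 or _b are one class to them, and where a whole thing is asked for, a point or a joint stands for the part that bears it (a point fixed in the world has none). Each returns a list of dicts, best first, with "p" (0 to 1); they miss things now and then, are a little off and sometimes report something else, mostly with a low value. They report only what shows in the picture. A call takes as long as a camera call. They do not tell look-alikes from the thing itself.
- bot.outline_of(query, camera): "mask" (400x640 bool, what is visible of it) and "point" ([row, column] in pixels, amid what is visible of it).
The state is a dict: "clock": time; "joint_pos": joint angles; "joint_vel": joint speeds; "tau": joint torques, N m; "eef_pos": TCP position; "tool_rot": TCP orientation; "ft_force": force on the tool from outside, world axes, zero at the start; "ft_torque": the same for the moment, N m; "grip_width": finger opening in m.
Only numpy, scipy, OpenCV 4.12 (cv2) and the standard library are available. Lean on these libraries where they do the work, as an engineer would, in place of code of your own. Each camera call takes 0.05 s, during which the arm holds its last target.

## Task

Pushing only with the fingertips, nudge the aluminium drilling template up to the jig's fence and along it until its two holes drop over the two locating pins and it lies flat in the recess. Then push the wooden turn-button round by its post, as far as it goes, so that it reaches over the seated template. Never lift or upend the template, and leave the other things on the bench where they are.

Things in the scene. Friction and masses are not known exactly. Their poses are not given: they have to be found in the camera images.
- jig: Fixed wooden jig; its place and turn (to 0.25 rad) differ each time. Origin at table height under the seated template's centre; x away from the robot, y left, z up. Offsets below are mm in this frame. Base board x -80 to 160, y -210 to 160, top z 12: the recess floor, open on the near side; behind the fence it is a ledge.
- fence (a point): Middle of the fence's top edge on the side towards the template, at (70.5, -55), z 40 mm. The straight fence runs along the jig's y from -210 to 100 at the far side, its face at x 70.5, 20 mm thick.
- step_edge (a point): Middle of the edge where the raised step ends and the recess begins, (0, -102), z 20 mm. The step is on the -y side: x -80 to 70, y -210 to -102, its top at z 20, 8 mm above the recess floor.
- stop (a point): Middle of the top edge, facing the template, of the end-stop block at the +y end of the recess: (-5, 101), z 25 mm. The block spans x -60 to 50, y 101 to 135; it keeps the template from going more than 1 mm past its seat.
- pin_near (a point): Top centre of the steel locating pin nearer the robot, at (-35, 20), z 20 mm, level with the step. 10 mm thick, 8 mm tall, tapering to 6 mm at the top.
- pin_far (a point): Top centre of the like pin nearer the fence, at (35, 20), z 20 mm.
- plate: Loose aluminium template, 140 (x) x 200 (y) x 10 mm, 0.6 to 0.9 kg. Origin: centre of its underside. It starts level on the step and the pin tops (z 20), 30 to 65 mm short of its seat (towards the jig's -y), 9 to 20 mm off the fence, turned up to 0.07 rad either way. About 1.5 to 4 N slides it.
- plate_top (a point): Centre of the template's top face, 10 mm above its origin. Pushed along, the template stays level, then drops 8 mm when the holes are over the pins. Seated, its origin is at the jig's x 0, y 0, z 12, its top at z 22 mm, and its far edge 0.5 mm from the fence, 1 mm from the stop. Three small brass bushings in the top are not holes.
- hole_near (a point): Centre, at the underside, of the template's open 13 mm hole nearer the robot: (-35, 20) mm in the template's frame.
- hole_far (a point): Centre, at the underside, of the open 13 mm hole nearer the fence: (35, 20) mm in the template's frame.
- pivot (a point): Axis of the wooden turn-button, at jig (-15, 118), z 38.5 mm. The button is a flat bar 20 mm wide reaching 60 mm from the axis, z 26 to 38 mm: it swings 4 mm above the seated template and would hit an unseated one. It is screwed to the end-stop block.
- keeper_post (a point): Middle of the round upright post on the turn-button, 50 mm from the axis: 12 mm thick, z 38 to 66 mm; this point is at z 52 mm.
- keeper (a joint): Turn-button angle in rad, growing counter-clockwise seen from above. The bar's direction from its axis, measured from the jig's x axis, is 2.443 + this value. Starts open at 0 to 0.6 (pointing to the robot and left, clear of the template); its stop at 2.27 has it pointing along the jig's -y, over the template. Stays where left; about 1 N at the post moves it.
- glue: Bystander: small yellow squeeze bottle with orange cap, 42 mm across, 85 mm tall, upright on the jig's back ledge behind the fence; origin at the centre of its underside. Leave it alone.
- finial: Bystander: turned wooden finial, 42 mm across, 68 mm tall, upright on the jig's back ledge behind the fence; origin at the centre of its underside. Leave it alone.
- sanding_block: Bystander: cork sanding block 60 x 95 x 30 mm lying on the table between robot and jig; origin at the centre of its underside. Leave it alone.
- tape_roll: Bystander: blue roll of masking tape, 84 mm across, 24 mm tall, lying flat on the table on the robot's side of the jig; origin at the centre of its underside. Leave it alone.
- brush: Bystander: brush about 200 mm long lying on the table to the right of the jig (beyond its -y end); origin at the centre of its underside. Leave it alone.
- driver: Bystander: screwdriver about 200 mm long lying on the table to the left of the jig (beyond its +y end); origin at the centre of its underside. Leave it alone.
- spindle: Bystander: turned wooden chair spindle 280 mm long, 20 mm thick, lying on the table behind the jig; origin at the centre of its underside. Leave it alone.
Things that resemble listed ones, but are neither listed nor needed, are in the scene too. Of the things that look like the plate, the larger one is meant.

How it is judged:
On the way, in this order (a step that is already met when the one before it is completed fails the run):
1. the template has dropped over both pins and lies flat in the recess (horizontal distance between hole_near and pin_near below 0.003 m and horizontal distance between hole_far and pin_far below 0.003 m and z of plate in the frame of jig below 0.0145 m and angle between plate's own z axis and vertical below 0.03 rad), for 0.2 s.
2. the turn-button has been swung across the seated template (value of joint keeper above 2.07 rad), for 0.2 s.
At the end, for the whole second after the job is handed in: Each hole of the template is centred within 3 mm on its pin, the template's underside is within 2.5 mm of the recess floor and level within 0.03 rad and at rest, and the turn-button stands within 0.2 rad of its stop across it (all of step 1 and value of joint keeper above 2.07 rad and linear speed of plate below 0.01 m/s); the robot touches nothing.
It fails at once if the template is lifted (its centre more than 12 mm above the step) (z of plate in the frame of jig above 0.032 m).
It fails at once if the template is tipped up by more than 0.3 rad (angle between plate's own z axis and vertical above 0.3 rad).
It fails at once if one of the other things on the bench is moved by more than 20 mm (distance of any of glue, finial, sanding_block, tape_roll, brush, driver, spindle from where it was at the start of the episode above 0.02 m).
It also fails if it takes over 67 s, if anything falls off the work surface, if the arm or the gripper's body presses on something with over 40 N, if the wrist force passes 120 N, or if a joint passes its speed limit or range.

## Working session

There is one attempt and no reset: what is moved stays moved. The work goes in short steps, Python scripts to look and compute and a tool call to move; the robot and the scene stay as the last step left them, time stands still between calls to the robot, and variables do not carry over. Pictures are saved under pics/ and viewed, and the job is handed in when it is done.

Besides the shell and the picture viewer there is one more tool, called after "Call:" as name(argument=value, ...) on one line, values as JSON. play_rows: Moves the arm, as the interface text tells. Its arguments: {"type":"object","properties":{"plan":{"type":"array","items":{"type":"number"}},"hand":{"type":"number"}},"required":["plan"]}

```bash
mkdir -p pics; ls
cat > h.py <<'E'
import numpy as np,cv2
from workcell import bot
def save(name,cam):
    c=bot.camera(cam); cv2.imwrite(f'pics/{name}.png',c['frame']); np.savez(f'pics/{name}.npz',**c); return c
def pw(c,r,col,z=None):
    K=c['K'];T=c['cam_to_world']
    d=np.array([(col-K[0,2])/K[0,0],(r-K[1,2])/K[1,1],1.])
    if z is None:
        return T[:3,:3]@(d*c['range_z'][int(round(r)),int(round(col))])+T[:3,3]
    w=T[:3,:3]@d; return T[:3,3]+w*(z-T[2,3])/w[2]
def proj(c,p):
    T=np.linalg.inv(c['cam_to_world']); q=T[:3,:3]@np.asarray(p)+T[:3,3]; q=c['K']@q; return q[:2]/q[2]
E
python3 - <<'E'
from h import *
o=bot.get_obs();print(o)
for n in['scene','side','wrist']:
    c=save(n+'0',n);print(n,c['K'].round(1).tolist(),c['cam_to_world'].round(3).tolist())
E
```

```text
pics
{'clock': 0.0, 'joint_pos': array([-1.97566291e-05,  2.41436202e-01,  3.70452167e-03,  1.33521732e+00,
        1.44680146e-06,  1.57080855e+00]), 'joint_vel': array([-0.00060735, -0.00087223,  0.00046749,  0.0008539 , -0.00031721,
        0.00069988]), 'tau': array([ 5.50268451e-04, -3.72315860e+01,  2.52406776e+01,  1.67737965e-02,
        2.29149265e-05,  1.14679995e-05]), 'eef_pos': array([ 4.99374336e-01, -9.44276412e-06,  2.41393836e-01]), 'tool_rot': array([ 0.70711768,  0.70709507, -0.00076057, -0.0007616 ]), 'ft_force': array([ 0.77173964, -0.72092138,  0.29516519]), 'ft_torque': array([0.0342452 , 0.05385966, 0.02002251]), 'grip_width': 0.0850402665815437}
scene [[506.1, 0.0, 319.1], [0.0, 506.1, 201.7], [0.0, 0.0, 1.0]] [[0.056, 0.706, -0.706, 1.471], [0.998, -0.04, 0.04, -0.025], [0.0, -0.707, -0.707, 0.954], [0.0, 0.0, 0.0, 1.0]]
side [[410.9, 0.0, 315.6], [0.0, 410.9, 205.6], [0.0, 0.0, 1.0]] [[-0.8, -0.42, 0.428, 0.176], [-0.6, 0.556, -0.576, 0.552], [0.004, -0.717, -0.697, 0.726], [0.0, 0.0, 0.0, 1.0]]
wrist [[301.8, 0.0, 320.0], [0.0, 301.8, 200.2], [0.0, 0.0, 1.0]] [[1.0, 0.0, -0.002, 0.5], [-0.0, -0.964, -0.265, 0.066], [-0.002, 0.265, -0.964, 0.374], [0.0, 0.0, 0.0, 1.0]]
```

View pics/scene0.png

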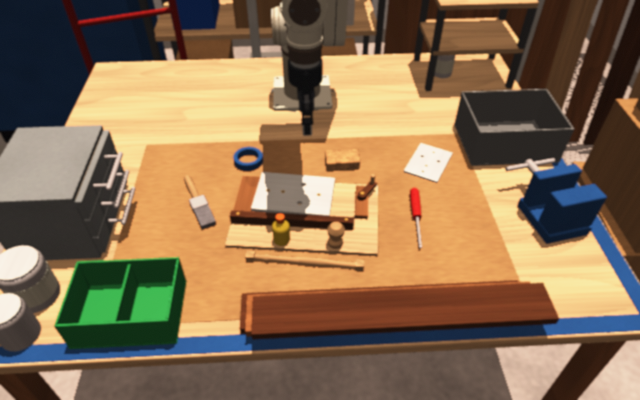

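View pics/side0.png

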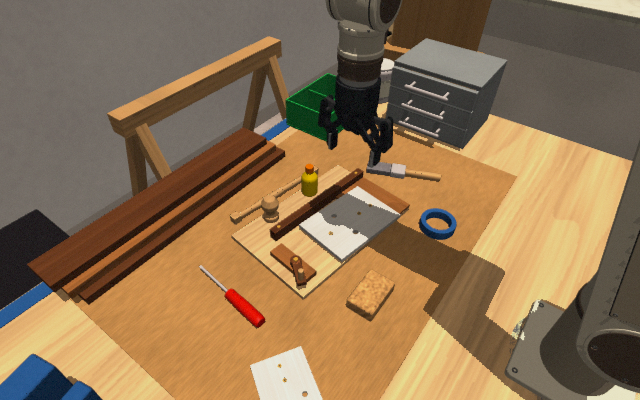

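View pics/wrist0.png

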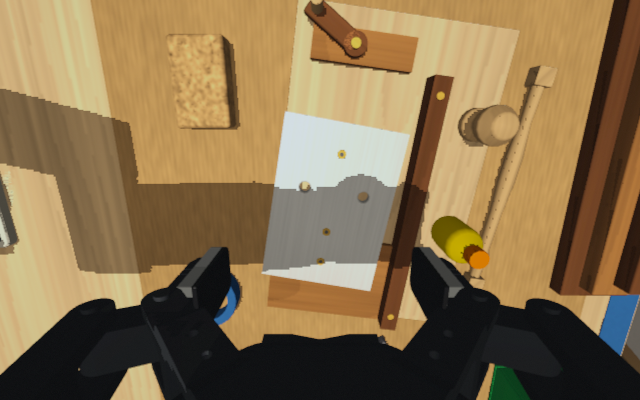

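The wrist view shows the plate with corners near (285,112), (408,133), (371,291) and (262,272). The fence runs from (430,76) to (380,327), and the button pivot is at (356,43) with its post at about (318,5). Next I'll get metric poses from the depth.

```bash
cat >> h.py <<'E'
def cloud(c):
    K=c['K'];T=c['cam_to_world'];z=c['range_z'];v,u=np.mgrid[:400,:640]
    p=np.stack([(u-K[0,2])/K[0,0]*z,(v-K[1,2])/K[1,1]*z,z],-1)
    return p@T[:3,:3].T+T[:3,3]
E
python3 - <<'E'
from h import *
c=dict(np.load('pics/wrist0.npz'))
P=cloud(c);Z=P[...,2]
for n,(r,q) in dict(plate=(150,360),plate2=(260,300),step=(295,320),fence=(200,413),base=(90,380),stop=(60,390),ledge=(90,500),cork=(80,200),table=(180,120)).items(): print(n,P[r,q].round(4))
# depth image colored z
z=np.clip((Z)/0.07,0,1);cv2.imwrite('pics/z0.png',cv2.applyColorMap((z*255).astype('uint8'),cv2.COLORMAP_JET))
np.save('pics/P0.npy',P)
for cam in['wrist']:
    bot.camera(cam)
    for q in['plate','keeper_post','fence','pivot','stop','glue','finial','jig']:
        r=bot.outline_of(q,cam)
        print(q,[(round(x['p'],2),x['point'],int(x['mask'].sum())) for x in r])
        for i,x in enumerate(r[:2]): np.save(f'pics/m_{q}_{i}.npy',x['mask'])
E
```

```text
plate [0.5444 0.0302 0.03  ]
plate2 [ 0.4742 -0.1061  0.0299]
step [ 0.4991 -0.1609  0.0218]
fence [ 0.6062 -0.026   0.0387]
base [0.5666 0.0953 0.014 ]
stop [0.5734 0.1243 0.0259]
ledge [0.7016 0.0953 0.0133]
cork [0.3718 0.104  0.0311]
table [ 0.2464 -0.0105 -0.0004]
plate [(0.92, [202.0, 329.2], 19152), (0.69, [28.1, 338.0], 1659)]
keeper_post [(0.67, [28.2, 336.8], 1728)]
fence [(0.68, [102.5, 400.9], 37754)]
pivot [(0.94, [101.1, 400.6], 37913)]
stop [(0.93, [98.4, 402.3], 38392)]
glue [(0.84, [243.8, 457.6], 2020)]
finial [(0.89, [125.8, 488.9], 1966), (0.51, [197.5, 331.1], 18931)]
jig [(0.93, [98.2, 402.5], 38277)]
```

View pics/z0.png

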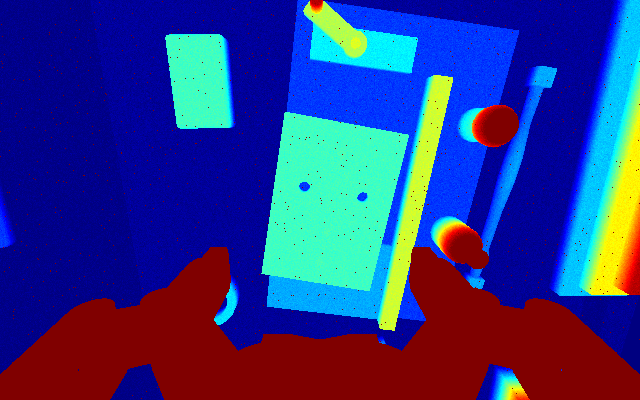

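```bash
cat > fit.py <<'E'
from h import *
from scipy.optimize import least_squares
from scipy import ndimage as N
def comp(m,seed):
    m=N.median_filter(m.astype('uint8'),3).astype(bool)
    l,_=N.label(m); return l==l[seed]
def edges(mask,c,z):
    # contour points (sub-pixel-ish) to world at height z
    cs,_=cv2.findContours(mask.astype('uint8'),cv2.RETR_EXTERNAL,cv2.CHAIN_APPROX_NONE)
    k=max(cs,key=len)[:,0,:]
    return np.array([pw(c,v,u,z)[:2] for u,v in k])
def rectfit(pts,L,W,free=False,bias=0.0):
    r=cv2.minAreaRect((pts*1000).astype('float32'));(cx,cy),(w,h),a=r
    return r
def fitrect(pts,hx,hy,x0):
    # signed dist of contour pts to rectangle hx,hy
    def f(p):
        cc,s=np.cos(p[2]),np.sin(p[2]); d=pts-p[:2]
        u=np.abs(cc*d[:,0]+s*d[:,1])-hx; v=np.abs(-s*d[:,0]+cc*d[:,1])-hy
        return np.maximum(u,v)-p[3]
    r=least_squares(f,x0+[0],loss='soft_l1',f_scale=0.001); return r.x,np.abs(r.fun).mean()
E
python3 - <<'E'
from fit import *
c=dict(np.load('pics/wrist0.npz'));P=cloud(c);Z=P[...,2]
m=comp((Z>.025)&(Z<.035),(150,360)); e=edges(m,c,.030); print(rectfit(e,0,0)); 
p,r=fitrect(e,.07,.1,[.52,-.04,-.15]);print('plate',p,r)
m=comp((Z>.034)&(Z<.044),(200,413)); e=edges(m,c,.040); print(rectfit(e,0,0))
f,r=fitrect(e,.01,.155,[.61,-.03,-.15]);print('fence',f,r)
m=comp((Z>.021)&(Z<.0295),(60,390)); print(m.sum());e=edges(m,c,.025); print(rectfit(e,0,0))
# jig from fence: fence centre in jig (80.5,-55)
a=f[2];R=np.array([[np.cos(a),-np.sin(a)],[np.sin(a),np.cos(a)]])
J=f[:2]-R@[.0805,-.055];print('jig',J,a)
pj=R.T@(p[:2]-J);print('plate in jig',pj*1000,p[2]-a)
Ji=lambda x,y,z:proj(c,[*(J+R@[x/1000,y/1000]),z/1000])
im=c['frame'].copy()
def poly(pts,z,col):
    cv2.polylines(im,[np.array([Ji(x,y,z) for x,y in pts]).round().astype(int)],True,col,1)
poly([(-80,-210),(160,-210),(160,160),(-80,160)],12,(0,255,0))
poly([(-60,101),(50,101),(50,135),(-60,135)],25,(255,0,0))
poly([(70.5,-210),(90.5,-210),(90.5,100),(70.5,100)],40,(0,0,255))
poly([(-70,-100),(70,-100),(70,100),(-70,100)],22,(255,0,255))
for x,y in[(-35,20),(35,20)]: cv2.circle(im,tuple(Ji(x,y,20).round().astype(int)),4,(0,255,255),1)
cv2.circle(im,tuple(Ji(-15,118,38.5).round().astype(int)),4,(0,255,0),1)
cv2.imwrite('pics/ov0.png',im)
for n,s in dict(post=(3,318)).items(): print(P[s],P[0:8,310:325,2].round(3))
E
```

```text
((511.2279968261719, -38.600440979003906), (200.37664794921875, 140.23402404785156), 79.70417022705078)
plate [ 5.11237929e-01 -3.85071618e-02 -1.79723221e-01 -4.47251047e-04] 0.00029724722854430923
((605.0618286132812, -46.19645690917969), (309.73785400390625, 22.007997512817383), 82.37357330322266)
fence [ 6.05164496e-01 -4.62612305e-02 -1.33160398e-01  2.31170078e-04] 0.0003707271412821079
2863
((544.3632202148438, 136.18524169921875), (34.93133544921875, 110.0808334350586), 82.58987426757812)
jig [0.53267934 0.01893963] -0.1331603984416846
plate in jig [-13.62454445 -59.78494544] -0.04656282214548865
[0.49756367 0.16444503 0.06637266] [[0.067 0.065 0.067 0.067 0.067 0.066 0.066 0.065 0.067 0.067 0.066 0.067
  0.064 0.001 0.002]
 [0.065 0.065 0.066 0.066 0.068 0.066 0.067 0.066 0.067 0.067 0.068 0.066
  0.063 0.039 0.037]
 [0.062 0.065 0.067 0.066 0.066 0.067 0.066 0.067 0.066 0.066 0.068 0.065
  0.06  0.039 0.038]
 [0.06  0.065 0.066 0.066 0.067 0.068 0.066 0.066 0.066 0.064 0.065 0.065
  0.057 0.038 0.04 ]
 [0.058 0.062 0.064 0.065 0.065 0.067 0.065 0.068 0.067 0.065 0.065 0.061
  0.053 0.039 0.037]
 [0.055 0.058 0.062 0.064 0.063 0.065 0.065 0.065 0.064 0.063 0.061 0.059
  0.051 0.041 0.04 ]
 [0.041 0.054 0.06  0.061 0.063 0.062 0.062 0.062 0.062 0.06  0.058 0.056
  0.048 0.04  0.038]
 [0.039 0.052 0.056 0.056 0.059 0.06  0.059 0.059 0.06  0.057 0.054 0.053
  0.047 0.039 0.038]]
```

View pics/ov0.png

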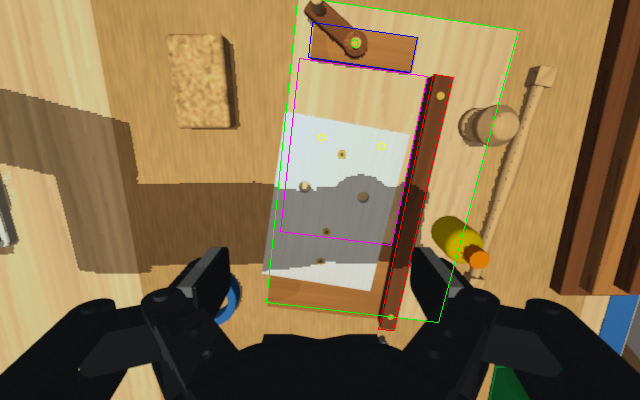

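Run:
```python
from h import *
print(bot.nose_length,[a for a in dir(bot) if a[0]!='_'])
c=dict(np.load('pics/wrist0.npz'));P=cloud(c);Z=P[...,2]
m=(Z>.15)
for s in [slice(140,260),slice(380,500)]:
    sub=P[230:330,s][m[230:330,s]]; print(sub.min(0),sub.max(0)); k=np.argsort(sub[:,2])[:15]; print(sub[k[::3]].round(3))
c=dict(np.load('pics/side0.npz'));P=cloud(c)
m=(P[...,2]>.15)&(P[...,0]>.42)&(P[...,0]<.58)&(abs(P[...,1])<.08)
sub=P[m]
for s in[-1,1]:
    q=sub[(sub[:,0]-.5)*s>0]; k=np.argsort(q[:,2])[:30:5];print(q[k].round(3))
for n in['tape_roll']:
    bot.camera('scene'); 
    for x in bot.outline_of(n,'scene'):print(x['p'],x['point'],pw(dict(np.load('pics/scene0.npz')),*x['point'],.024))
```

```text
0.011 ['Unreachable', 'camera', 'get_obs', 'job_done', 'nose_length', 'outline_of']
[ 0.44060232 -0.01266511  0.24359139] [0.49996379 0.06567443 0.37367463]
[[ 0.456 -0.004  0.244]
 [ 0.457  0.005  0.244]
 [ 0.457 -0.002  0.245]
 [ 0.457 -0.007  0.245]
 [ 0.457 -0.001  0.245]]
[ 0.49996379 -0.01294188  0.24383193] [0.55920027 0.06567443 0.37367463]
[[ 0.542 -0.003  0.244]
 [ 0.542  0.004  0.244]
 [ 0.542 -0.01   0.244]
 [ 0.542  0.002  0.244]
 [ 0.542 -0.004  0.244]]
[[0.451 0.007 0.245]
 [0.451 0.007 0.248]
 [0.457 0.011 0.249]
 [0.453 0.011 0.252]
 [0.445 0.007 0.253]
 [0.448 0.009 0.255]]
[[ 0.543 -0.002  0.243]
 [ 0.542 -0.004  0.245]
 [ 0.543 -0.005  0.246]
 [ 0.543  0.002  0.248]
 [ 0.548  0.012  0.249]
 [ 0.541  0.002  0.251]]
0.82 [156.1, 249.6] [ 0.34768431 -0.16029712  0.024     ]
```

Call:
play_rows(plan=[0,0,0,0,0,0.133,-17,-42,20,0,0,0,-17,-42,30,0,0,0,0,0,40,0,0,0,0,0,40,0,0,0,0,0,35,0,0,0,0,0,20,0,0,0,0,0,0,0,0,0], hand=0)

```text
clock: 1.7
eef_pos: [0.4108, -0.0225, 0.0562]
tool_rot: [0.753, 0.659, -0.001, -0.001]
ft_force: [0.5, -0.0, 0.8]
grip_width: -0.0002
```

Call:
play_rows(plan=[0,0,11,0,0,0,0,0,10,0,0,0,0,0,0,0,0,0])

```text
clock: 2.08
eef_pos: [0.4117, -0.0225, 0.0359]
tool_rot: [0.753, 0.659, -0.0, -0.0]
ft_force: [0.3, 0.2, -0.4]
grip_width: -0.0003
```

```bash
cat > st.py <<'E'
from fit import *
J=np.array([0.53268,0.01894]);A=-0.13316;R=np.array([[np.cos(A),-np.sin(A)],[np.sin(A),np.cos(A)]])
def jg(p): return (R.T@(np.asarray(p)[:2]-J))*1000
def show(tag):
    o=bot.get_obs();print('t',round(o['clock'],2),'tcp jig',jg(o['eef_pos']).round(1),'z',(o['eef_pos'][2]*1000).round(1),'F jig',(R.T@o['ft_force'][:2]).round(1),o['ft_force'][2].round(1))
    im=[]
    for n in['side','wrist']:
        c=save(tag+n,n);im.append(c)
    return im
E
python3 - <<'E'
from st import *
a,b=show('a')
cv2.imwrite('pics/a2.png',np.hstack([cv2.resize(a['frame'][120:340,180:500],(480,330)),cv2.resize(b['frame'],(320,200)).repeat(1,0)[:330] if 0 else cv2.copyMakeBorder(cv2.resize(b['frame'],(320,200)),0,130,0,0,cv2.BORDER_CONSTANT)]))
E
```

```text
t 2.08 tcp jig [-114.4  -57.2] z 35.9 F jig [0.2 0.3] -0.4
```

View pics/a2.png

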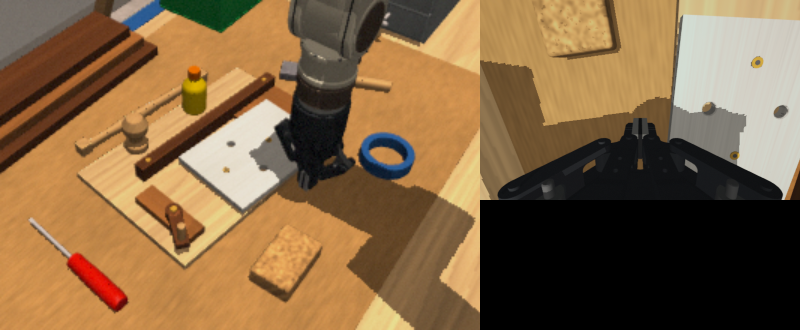

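Run:
```python
from st import *
for n in['wrist','side']:
    c=dict(np.load(f'pics/a{n}.npz'));P=cloud(c)
    q=(P[...,:2]-J)@R*1000; Z=P[...,2]*1000; dark=(c['frame'].max(-1)<70)
    for lo,hi in[(-200,-165),(-165,-150),(-150,-140),(-140,-132),(-132,-126),(-126,-120),(-120,-114),(-114,-109),(-109,-104),(-104,-98),(-98,-90),(-90,-80),(-80,-60)]:
        m=dark&(q[...,0]>lo)&(q[...,0]<hi)&(q[...,1]>-80)&(q[...,1]<-20)&(Z>36.5 if lo>-98 else Z>20)
        if m.sum()>3: print(n,lo,hi,m.sum(),'zmin',np.percentile(Z[m],2).round(1),'y',q[...,1][m].min().round(),q[...,1][m].max().round())
```

```text
wrist -200 -165 2250 zmin 102.0 y -50.0 -43.0
wrist -165 -150 7138 zmin 85.9 y -68.0 -45.0
wrist -150 -140 3654 zmin 76.1 y -68.0 -44.0
wrist -140 -132 1952 zmin 71.1 y -65.0 -38.0
wrist -132 -126 2801 zmin 55.0 y -53.0 -37.0
wrist -126 -120 3691 zmin 40.6 y -52.0 -37.0
wrist -120 -114 3549 zmin 37.7 y -70.0 -39.0
wrist -114 -109 2627 zmin 36.9 y -70.0 -41.0
wrist -109 -104 3217 zmin 39.8 y -52.0 -37.0
wrist -104 -98 3348 zmin 42.8 y -52.0 -37.0
wrist -98 -90 2083 zmin 69.8 y -60.0 -38.0
wrist -90 -80 3240 zmin 74.8 y -67.0 -44.0
wrist -80 -60 9491 zmin 83.2 y -68.0 -44.0
side -200 -165 148 zmin 105.1 y -68.0 -20.0
side -165 -150 606 zmin 93.7 y -80.0 -21.0
side -150 -140 514 zmin 77.4 y -77.0 -20.0
side -140 -132 296 zmin 77.4 y -68.0 -22.0
side -132 -126 251 zmin 39.3 y -68.0 -20.0
side -126 -120 171 zmin 32.3 y -60.0 -20.0
side -120 -114 116 zmin 34.0 y -48.0 -20.0
side -114 -109 127 zmin 34.5 y -53.0 -20.0
side -109 -104 127 zmin 38.3 y -63.0 -20.0
side -104 -98 127 zmin 37.4 y -51.0 -20.0
side -98 -90 110 zmin 72.5 y -51.0 -21.0
side -90 -80 78 zmin 72.3 y -57.0 -20.0
side -80 -60 143 zmin 82.2 y -65.0 -43.0
```

Run:
```python
from st import *
c=dict(np.load('pics/awrist.npz'));P=cloud(c);Z=P[...,2]*1000
im=c['frame'][200:330,220:420];cv2.imwrite('pics/a3.png',cv2.resize(im,(800,520),interpolation=cv2.INTER_NEAREST))
for r in range(222,300,5): print(r,Z[r,300:345:4].round().astype(int))
c=dict(np.load('pics/aside.npz'))
im=c['frame'][190:250,340:440];cv2.imwrite('pics/a4.png',cv2.resize(im,(800,480),interpolation=cv2.INTER_NEAREST))
```

```text
222 [1 2 2 2 2 1 1 2 2 2 2 2]
227 [2 1 2 2 2 2 2 1 3 1 2 2]
232 [2 2 1 2 2 3 2 1 2 2 2 2]
237 [ 1  2 32 31 31 32 31 31 32  1  1  2]
242 [ 2  3 39 37 39 37 37 38 37  2  2  2]
247 [34 34 44 42 44 43 43 43 44 35 35 35]
252 [39 40 48 48 48 50 48 48 48 41 41 41]
257 [44 53 54 54 53 54 54 53 53 45 45 45]
262 [50 57 59 58 58 57 59 57 58 50 49 51]
267 [55 62 62 62 62 62 62 61 62 62 55 54]
272 [70 70 67 68 64 63 64 67 68 72 71 70]
277 [73 72 71 71 63 63 63 71 71 71 72 72]
282 [74 75 75 75 63 63 66 74 76 74 75 75]
287 [77 78 78 77 64 64 70 78 78 78 78 79]
292 [81 82 81 77 63 63 71 81 81 80 81 82]
297 [85 84 84 77 63 63 72 80 84 84 84 90]
```

View pics/a3.png

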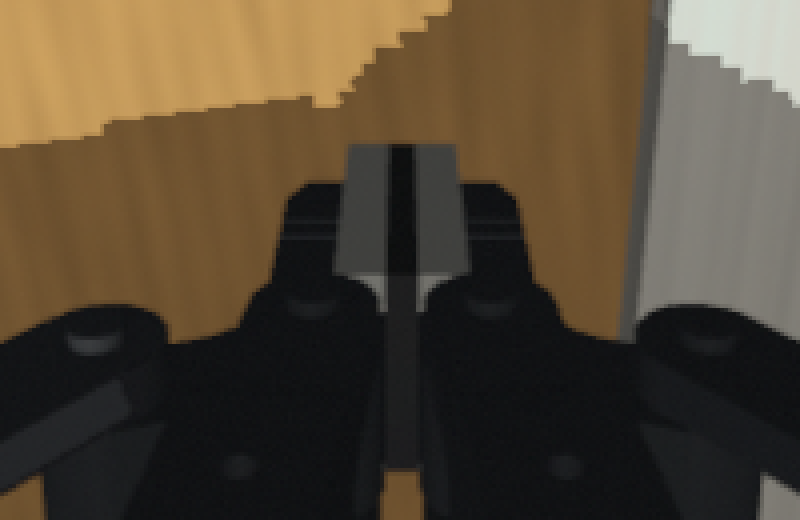

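View pics/a4.png

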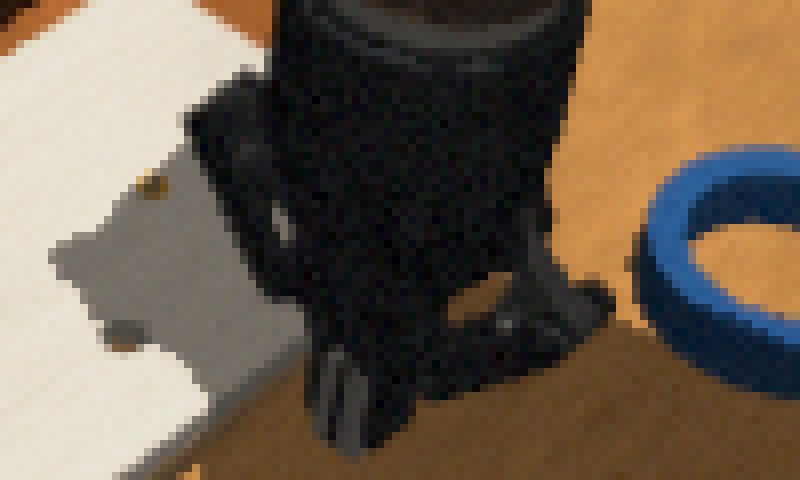

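Call:
play_rows(plan=[0,0,9,0,0,0,0,8,0,0,0,0,0,8,0,0,0,0,0,4,0,0,0,0,0,2,0,0,0,0,0,2,0,0,0,0])

```text
clock: 2.92
eef_pos: [0.4356, -0.0256, 0.0272]
tool_rot: [0.753, 0.659, -0.0, -0.0]
ft_force: [-1.0, 0.3, 0.5]
grip_width: 0.0002
```

```bash
cat >> st.py <<'E'
def plate(c,zt=None,seed=None,name=None):
    P=cloud(c);Z=P[...,2];q=(P[...,:2]-J)@R*1000
    zt=zt or .030
    m=(abs(Z-zt)<.0045)&(q[...,0]<69.5)&(q[...,0]>-90)&(q[...,1]<100.5)&(c['frame'].astype(int).max(-1)-c['frame'].astype(int).min(-1)<45)&(c['frame'].max(-1)>60)
    m=N.median_filter(m.astype('uint8'),3).astype(bool)
    l,n=N.label(m); k=1+np.argmax(N.sum(m,l,range(1,n+1))); m=l==k
    return m,q,Z
E
python3 - <<'E'
from st import *
a,b=show('b')
cv2.imwrite('pics/b2.png',np.vstack([a['frame'][100:300,160:480],b['frame'][::2,::2]]).repeat(1,0))
E
```

```text
t 2.92 tcp jig [-90.3 -57.1] z 27.2 F jig [-1.1  0.2] 0.5
```

View pics/b2.png

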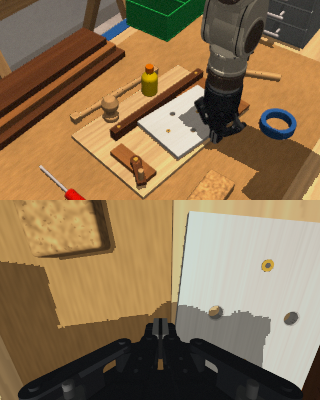

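```bash
cat >> st.py <<'E'
def ppose(c,init,zt=.030):
    m,q,Z=plate(c,zt)
    cs,_=cv2.findContours(m.astype('uint8'),cv2.RETR_EXTERNAL,cv2.CHAIN_APPROX_NONE)
    k=max(cs,key=len)[:,0,:]; k=k[(k[:,0]>1)&(k[:,0]<638)&(k[:,1]>1)&(k[:,1]<398)]
    pts=np.array([jg(pw(c,v,u,zt)) for u,v in k])
    x=np.array(init,float)
    for tol in(12,6,3,2):
        def f(p,pt=None):
            d=(pts if pt is None else pt)-p[:2];cc,s=np.cos(p[2]),np.sin(p[2])
            return np.maximum(abs(cc*d[:,0]+s*d[:,1])-69.7,abs(-s*d[:,0]+cc*d[:,1])-99.7)
        sel=pts[abs(f(x))<tol]
        if len(sel)<30: break
        x=least_squares(lambda p:f(p,sel),x,loss='soft_l1').x
    zz=Z[m].mean()*1000
    return x.round(3),len(sel),len(pts),zz.round(2)
E
python3 - <<'E'
from st import *
for n in['a','b']:
  for s in['wrist','side']:
    c=dict(np.load(f'pics/{n}{s}.npz'));print(n,s,ppose(c,[-13.6,-59.8,-.0466]))
c=dict(np.load('pics/side0.npz'));print(ppose(c,[-13.6,-59.8,-.0466]))
c=dict(np.load('pics/wrist0.npz'));print(ppose(c,[-13.6,-59.8,-.0466]))
E
```

```text
a wrist (array([-1.3797e+01, -5.9067e+01, -3.7000e-02]), 573, 809, np.float64(31.02))
a side (array([-1.5203e+01, -5.5142e+01, -5.1000e-02]), 148, 194, np.float64(31.21))
b wrist (array([ -5.862, -60.93 ,  -0.072]), 600, 850, np.float64(31.01))
b side (array([ -7.904, -56.841,  -0.082]), 135, 188, np.float64(31.97))
(array([-1.4623e+01, -5.4768e+01, -4.8000e-02]), 201, 204, np.float64(32.72))
(array([-1.3587e+01, -5.9666e+01, -4.6000e-02]), 543, 543, np.float64(32.12))
```

Call:
play_rows(plan=[0,2,0,0,0,0,0,2,0,0,0,0,0,1,0,0,0,0,0,1,0,0,0,0,0,0,0,0,0,0])

```text
clock: 3.65
eef_pos: [0.4422, -0.0265, 0.0272]
tool_rot: [0.753, 0.659, 0.0, 0.0]
ft_force: [-3.8, -0.3, -0.2]
grip_width: 0.0002
```

Run:
```python
from st import *
a,b=show('c');print(ppose(b,[-2,-60,-.03]))
```

```text
t 3.65 tcp jig [-83.7 -57.1] z 27.2 F jig [-3.7 -0.8] -0.2
(array([-2.0000e-02, -5.7236e+01, -1.3000e-02]), 623, 891, np.float64(31.02))
```

Call:
play_rows(plan=[0,0.5,0,0,0,0,0,0.5,0,0,0,0,0,0,0,0,0,0])

```text
clock: 4.12
eef_pos: [0.443, -0.0267, 0.0273]
tool_rot: [0.753, 0.659, -0.0, 0.0]
ft_force: [-3.3, -1.0, -0.8]
grip_width: -0.0001
```

Run:
```python
from st import *
a,b=show('d');print(ppose(b,[-2,-60,-.03]))
```

```text
t 4.12 tcp jig [-82.8 -57.1] z 27.3 F jig [-3.2 -1.5] -0.8
(array([ 4.4200e-01, -5.6873e+01, -9.0000e-03]), 632, 901, np.float64(31.02))
```

Call:
play_rows(plan=[0,0.5,0,0,0,0,0,0.5,0,0,0,0,0,0.5,0,0,0,0,0,0,0,0,0,0])

```text
clock: 4.72
eef_pos: [0.4441, -0.0269, 0.0273]
tool_rot: [0.753, 0.659, -0.0, -0.0]
ft_force: [-3.4, -0.8, 1.4]
grip_width: -0.0002
```

Run:
```python
from st import *
a,b=show('e');print(ppose(b,[-2,-60,-.03]))
```

```text
t 4.72 tcp jig [-81.7 -57.2] z 27.3 F jig [-3.3 -1.2] 1.4
(array([ 8.7700e-01, -5.6235e+01, -6.0000e-03]), 627, 906, np.float64(31.02))
```

Call:
play_rows(plan=[0,0.5,0,0,0,0,0,0.5,0,0,0,0,0,0.5,0,0,0,0,0,0,0,0,0,0])

```text
clock: 5.32
eef_pos: [0.4443, -0.0269, 0.0272]
tool_rot: [0.753, 0.659, -0.001, -0.001]
ft_force: [-7.1, -1.1, 3.8]
grip_width: 0.0003
```

Run:
```python
from st import *
a,b=show('f');print(ppose(b,[-2,-60,-.03]))
cv2.imwrite('pics/f1.png',b['frame'])
```

```text
t 5.33 tcp jig [-81.5 -57.2] z 27.2 F jig [-6.9 -2. ] 3.8
(array([ 8.5100e-01, -5.6202e+01, -7.0000e-03]), 626, 906, np.float64(31.02))
```

View pics/f1.png

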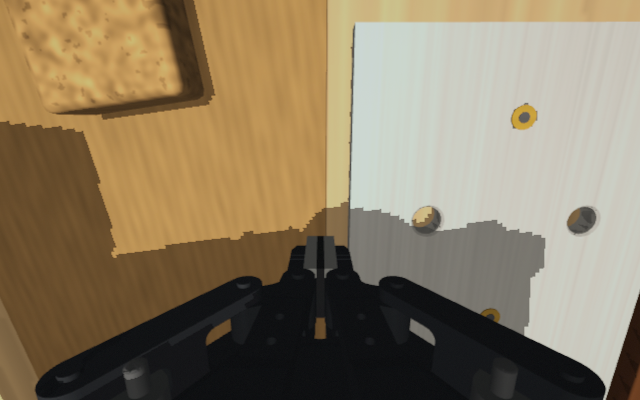

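Call:
play_rows(plan=[0,-10,0,0,0,0,0,0,-30,0,0,0,0,0,-30,0,0,0,-32,23,0,0,0,0,-32,23,0,0,0,0,-32,23,0,0,0,0,-32,23,0,0,0,0,0,0,0,0,0,0])

```text
clock: 6.42
eef_pos: [0.5134, -0.1674, 0.0881]
tool_rot: [0.753, 0.657, 0.002, 0.003]
ft_force: [-0.2, 0.7, -0.0]
grip_width: -0.0002
```

Call:
play_rows(plan=[0,0,20,0,0,0,0,0,20,0,0,0,0,0,0,0,0,0,0,0,0,0,0,0], hand=70)

```text
clock: 6.92
eef_pos: [0.5109, -0.1645, 0.0482]
tool_rot: [0.752, 0.659, 0.001, 0.001]
ft_force: [-0.0, -0.1, 0.3]
grip_width: 0.0599
```

Run:
```python
from st import *
a,b=show('g')
cv2.imwrite('pics/g1.png',b['frame'])
P=cloud(b);q=(P[...,:2]-J)@R*1000;Z=P[...,2]*1000
m=(Z>32)&(b['frame'].max(-1)<110)&(q[...,1]>-190)&(q[...,1]<-160)
for s in(-1,1):
    k=m&(q[...,0]*s>8)&(q[...,0]*s<70); print(s,Z[k].min(),np.sort(Z[k])[:20:4].round(1))
    kk=k&(Z<Z[k].min()+6);print(q[kk].min(0),q[kk].max(0))
print(ppose(b,[0,-56,0]))
```

```text
t 6.92 tcp jig [   2.8 -184.7] z 48.2 F jig [-0.  -0.1] 0.3
-1 42.62530356263006 [42.6 43.1 43.8 44.1 44.4]
[ -36.99239878 -189.54461932] [ -26.37553287 -174.96223312]
1 43.12999730601208 [43.1 43.7 44.2 44.5 44.8]
[  32.80189208 -189.67056546] [  39.5468089  -174.90719992]
(array([ 6.670e-01, -5.647e+01,  3.000e-03]), 648, 648, np.float64(31.21))
```

View pics/g1.png

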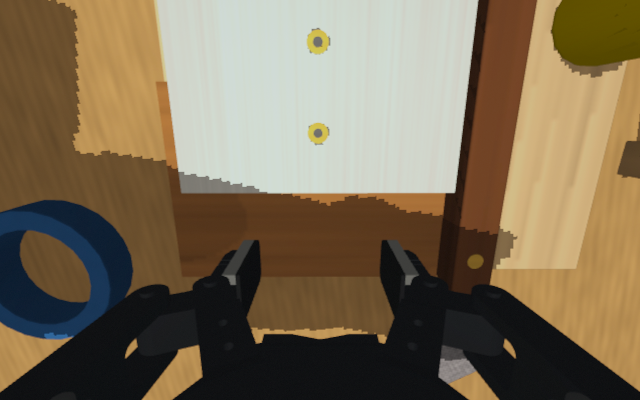

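Call:
play_rows(plan=[0,0,10,0,0,0,0,0,7.5,0,0,0,8,0,0,0,0,0,7,0,0,0,0,0,4,0,0,0,0,0,4,0.5,0,0,0,0,4,0.5,0,0,0,0,0,0,0,0,0,0])

```text
clock: 8.02
eef_pos: [0.5151, -0.1378, 0.0299]
tool_rot: [0.752, 0.659, 0.0, -0.0]
ft_force: [-1.0, -0.4, -0.7]
grip_width: 0.0595
```

Run:
```python
from st import *
a,b=show('h')
cv2.imwrite('pics/h1.png',np.hstack([b['frame'],a['frame'][100:300,200:400].repeat(2,0)[:400]])[:, :800])
print(ppose(b,[0,-50,0]))
```

```text
t 8.03 tcp jig [   3.3 -157.7] z 29.9 F jig [-0.9 -0.5] -0.7
(array([  0.825, -48.515,  -0.   ]), 772, 772, np.float64(31.11))
```

View pics/h1.png

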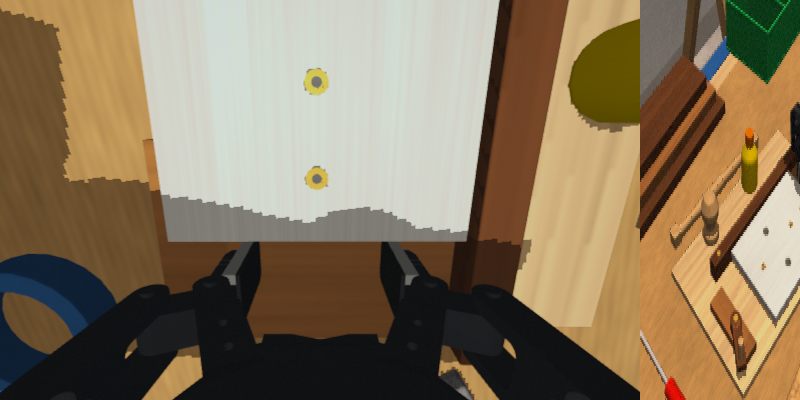

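Call:
play_rows(plan=[4,0.3,0,0,0,0,4,0.3,0,0,0,0,4,0.3,0,0,0,0,4,0.3,0,0,0,0,4,0.3,0,0,0,0,4,0.3,0,0,0,0,4,0.3,0,0,0,0,4,0.3,0,0,0,0,4,0.3,0,0,0,0,3,0.3,0,0,0,0,0,0,0,0,0,0])

```text
clock: 9.5
eef_pos: [0.5234, -0.0993, 0.0299]
tool_rot: [0.752, 0.659, 0.001, -0.0]
ft_force: [0.5, -0.2, -0.0]
grip_width: 0.0595
```

Run:
```python
from st import *
a,b=show('i')
cv2.imwrite('pics/i1.png',b['frame'])
print(ppose(b,[0,-10,0]),ppose(a,[0,-10,0]))
```

```text
t 9.5 tcp jig [   6.5 -118.5] z 29.9 F jig [ 0.5 -0.1] -0.0
(array([ 0.784, -9.343, -0.   ]), 773, 773, np.float64(31.09)) (array([-0.634, -5.096,  0.   ]), 186, 204, np.float64(31.5))
```

View pics/i1.png

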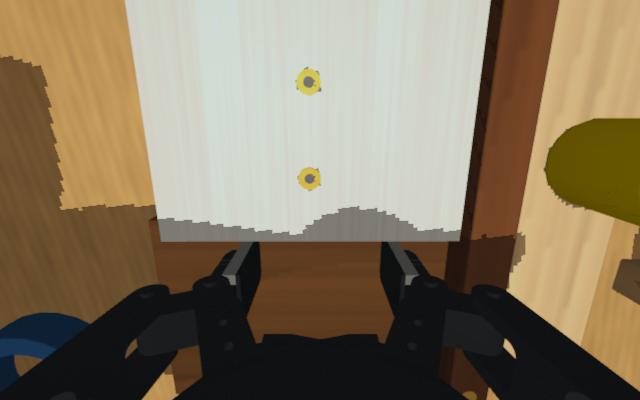

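Call:
play_rows(plan=[2,0.2,0,0,0,0,2,0.2,0,0,0,0,2,0.2,0,0,0,0,1,0,0,0,0,0,1,0,0,0,0,0,0,0,0,0,0,0])

```text
clock: 10.35
eef_pos: [0.5247, -0.0917, 0.0298]
tool_rot: [0.752, 0.659, 0.0, -0.0]
ft_force: [-0.2, -0.3, 0.5]
grip_width: 0.0597
```

Run:
```python
from st import *
a,b=show('j')
cv2.imwrite('pics/j1.png',a['frame'][120:320,160:480].repeat(2,0).repeat(2,1))
print(ppose(b,[0,-2,0]))
m,q,Z=plate(b,.026);print([Z[m&(abs(q[...,1]-y)<8)].mean().round(4) for y in(-90,-70,-50,-30,-10)])
```

```text
t 10.35 tcp jig [   6.8 -110.8] z 29.8 F jig [-0.1 -0.3] 0.5
(array([ 0., -2.,  0.]), 25, 25, np.float64(31.39))
[np.float64(0.0226), np.float64(0.0226), np.float64(0.0259), np.float64(0.0226), np.float64(0.0226)]
```

View pics/j1.png

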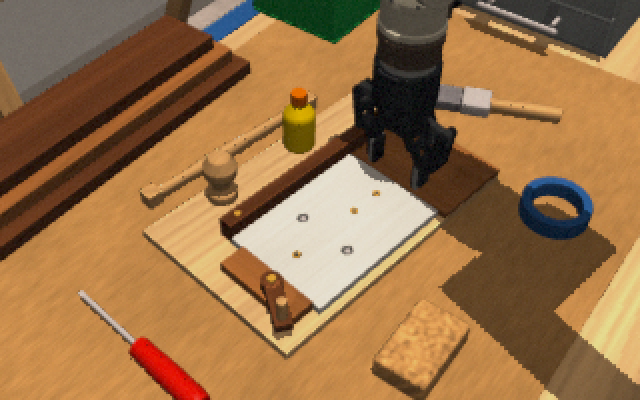

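The template has dropped: its top reads z≈22.6 mm and the pins show inside the holes. Next I'll back off and look at the button.

Call:
play_rows(plan=[-6,0,0,0,0,0,0,0,-40,0,0,0,0,0,-50,0,0,0,20,-5,-50,0,0,0,45,-12,0,0,0,0,45,-12,0,0,0,0,45,-12,0,0,0,0,40,-10,0,0,0,0,0,0,0,0,0,0], hand=0)

```text
clock: 11.58
eef_pos: [0.4988, 0.1041, 0.1699]
tool_rot: [0.751, 0.66, 0.0, -0.0]
ft_force: [0.1, -0.2, 0.2]
grip_width: -0.0001
```

Run:
```python
from st import *
a,b=show('k')
cv2.imwrite('pics/k1.png',b['frame'])
P=cloud(b);q=(P[...,:2]-J)@R*1000;Z=P[...,2]*1000
m=(Z>60)&(Z<72)&(abs(q[...,0]+50)<70)&(q[...,1]>80)&(q[...,1]<190)
l,n=N.label(N.median_filter(m.astype('uint8'),3))
for i in range(1,n+1):
    k=l==i
    if k.sum()>20:print(k.sum(),np.argwhere(k).mean(0),q[k].mean(0),q[k].min(0),q[k].max(0))
m=(Z>34)&(Z<44)&(q[...,1]>102)&(q[...,0]<10)&(q[...,0]>-80);print(m.sum(),q[m].min(0),q[m].max(0))
print(ppose(b,[0,0,0],.022)); m,_,_=plate(b,.022); print([Z[m&(abs(q[...,1]-y)<8)].mean().round(2) for y in(-90,-50,-20,10,40,70,90)])
```

```text
t 11.57 tcp jig [-44.9  79.9] z 169.9 F jig [ 0.1 -0.2] 0.2
196 [117.6377551  303.80612245] [-56.55848556 144.04786702] [-62.57681529 138.6065748 ] [-51.14722724 149.59001492]
1804 [-68.9439487  106.58139892] [ -2.44539027 156.63913398]
(array([ 0.006,  0.03 , -0.003]), 347, 509, np.float64(23.49))
[np.float64(nan), np.float64(nan), np.float64(22.55), np.float64(22.43), np.float64(22.61), np.float64(22.63), np.float64(22.59)]<stdin>:11: RuntimeWarning: Mean of empty slice.
  ret = ret.dtype.type(ret / rcount)
```

View pics/k1.png

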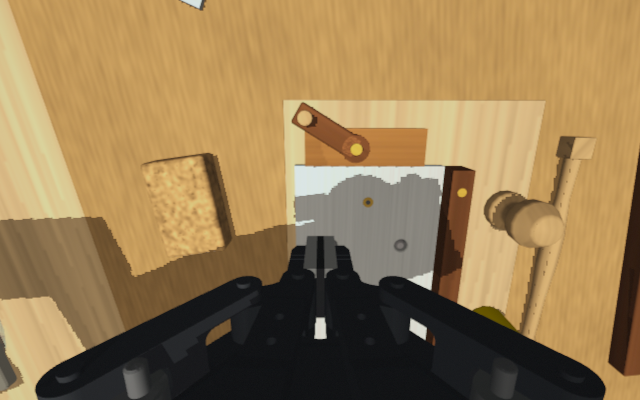

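Run:
```python
import numpy as np
p=None
for th in [2.583,2.75,2.95,3.15,3.35,3.55,3.75,3.95,4.15,4.35,4.5,4.6,4.68]:
    d=26 if th==2.583 else 18+2.5*max(0,(th-3.14)/1.57)
    F=np.array([-15,118])+50*np.array([np.cos(th),np.sin(th)])-d*np.array([-np.sin(th),np.cos(th)])
    print(th,F.round(1), None if p is None else (F-p).round(1)[::-1]); p=F
```

```text
2.583 [-43.6 166.5] None
2.75 [-54.3 153.7] [-12.8 -10.7]
2.95 [-60.7 145.2] [-8.5 -6.3]
3.15 [-65.1 135.6] [-9.6 -4.5]
3.35 [-67.7 125.6] [-10.   -2.6]
3.55 [-68.3 115.3] [-10.3  -0.6]
3.75 [-66.9 105. ] [-10.3   1.4]
3.95 [-63.5  95.2] [-9.8  3.4]
4.15 [-58.2  86.2] [-9.   5.2]
4.35 [-51.4  78.3] [-7.8  6.9]
4.5 [-45.3  73.4] [-4.9  6.1]
4.6 [-40.8  70.6] [-2.8  4.4]
4.68 [-37.1  68.7] [-1.9  3.7]
```

Call:
play_rows(plan=[44,1,0,0,0,0,44,2,0,0,0,0,0,0,45,0,0,0,0,0,40,0,0,0,0,0,20,0,0,0,0,0,0,0,0,0])

```text
clock: 12.42
eef_pos: [0.5126, 0.1868, 0.0629]
tool_rot: [0.753, 0.658, -0.002, -0.001]
ft_force: [-0.1, 0.1, -0.9]
grip_width: -0.0001
```

Run:
```python
from st import *
a,b=show('l')
cv2.imwrite('pics/l1.png',np.hstack([cv2.resize(a['frame'][180:330,220:370],(400,400)),cv2.resize(b['frame'][100:400,120:520],(400,300)).repeat(1,0) if 0 else b['frame'][:,120:520]]))
```

```text
t 12.43 tcp jig [-42.2 163.7] z 62.9 F jig [-0.2  0.1] -0.9
```

View pics/l1.png

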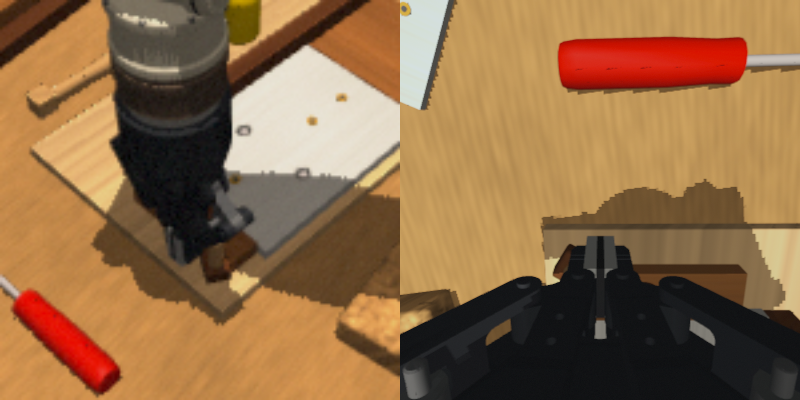

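Call:
play_rows(plan=[0,0,6,0,0,0,-5,-6,0,0,0,0,-5,-6,0,0,0,0,-4,-3,0,0,0,0,-4.5,-3,0,0,0,0,-5,-2.5,0,0,0,0,-5,-2,0,0,0,0,-5,-1.5,0,0,0,0,-5,-1,0,0,0,0,-5,0,0,0,0,0,-5,0,0,0,0,0,0,0,0,0,0,0])

```text
clock: 14.02
eef_pos: [0.4822, 0.1434, 0.0587]
tool_rot: [0.753, 0.658, -0.001, -0.0]
ft_force: [-0.5, -0.3, -0.2]
grip_width: 0.0002
```

```bash
cat >> st.py <<'E'
def post(c):
    P=cloud(c);q=(P[...,:2]-J)@R*1000;Z=P[...,2]*1000
    m=(Z>34)&(Z<72)&(c['frame'][...,2].astype(int)>c['frame'][...,0].astype(int)+25)&(abs(q[...,0]+15)<75)&(abs(q[...,1]-118)<75)
    print('keeper px',m.sum()); 
    mt=m&(Z>60)
    if mt.sum()>10: print('post top',q[mt].mean(0).round(1),mt.sum())
E
python3 - <<'E'
from st import *
a,b=show('m');post(a);post(b)
cv2.imwrite('pics/m1.png',np.hstack([cv2.resize(a['frame'][180:330,220:370],(400,400)),b['frame'][:,120:520]]))
E
```

```text
t 14.03 tcp jig [-66.6 116.7] z 58.7 F jig [-0.5 -0.3] -0.2
keeper px 144
keeper px 3078
post top [-78.5 123.1] 15
```

View pics/m1.png

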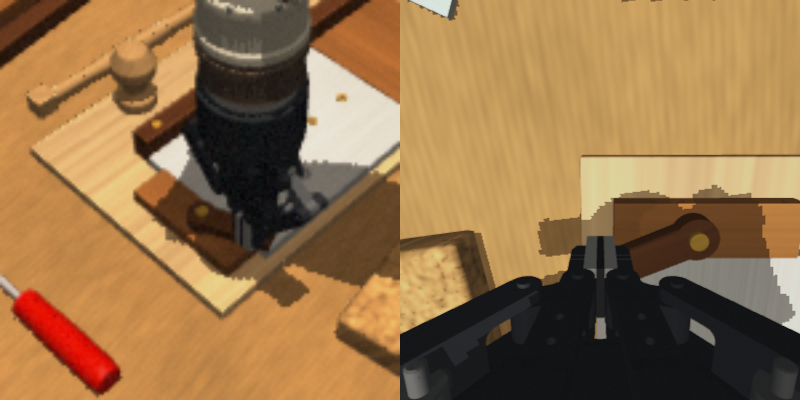

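Call:
play_rows(plan=[-6,0,0,0,0,0,-5.5,0.5,0,0,0,0,-5,1.5,0,0,0,0,-5,2,0,0,0,0,-4.5,2.5,0,0,0,0,-4.5,2.5,0,0,0,0,-4,3.5,0,0,0,0,-4,3.5,0,0,0,0,-2.5,3,0,0,0,0,-2.5,3,0,0,0,0,0,0,0,0,0,0])

```text
clock: 15.5
eef_pos: [0.4989, 0.0977, 0.0588]
tool_rot: [0.753, 0.658, -0.0, 0.0]
ft_force: [0.0, -0.7, 0.0]
grip_width: -0.0001
```

Run:
```python
from st import *
a,b=show('n');post(a);post(b)
cv2.imwrite('pics/n1.png',np.hstack([cv2.resize(a['frame'][180:330,220:370],(400,400)),b['frame'][:,120:520]]))
```

```text
t 15.5 tcp jig [-43.9  73.5] z 58.8 F jig [ 0.1 -0.6] 0.0
keeper px 227
keeper px 4985
post top [-23.4  71.7] 414
```

View pics/n1.png

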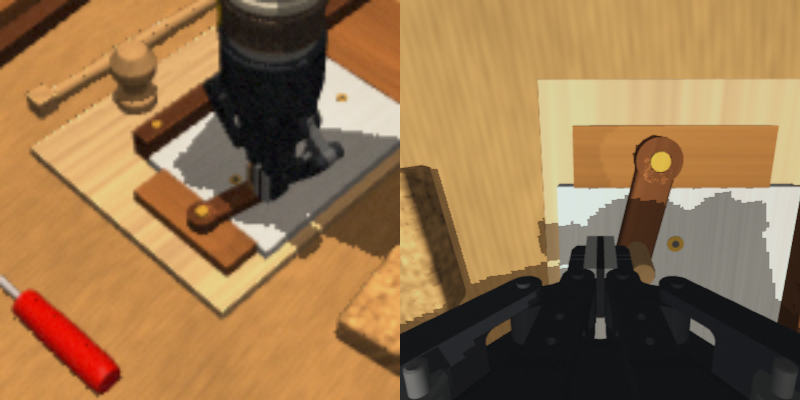

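Call:
play_rows(plan=[-1,2,0,0,0,0,-1,2,0,0,0,0,-0.5,2,0,0,0,0,0,1,0,0,0,0,0,1,0,0,0,0,0,0,0,0,0,0])

```text
clock: 16.35
eef_pos: [0.5063, 0.0943, 0.0588]
tool_rot: [0.753, 0.658, -0.0, 0.0]
ft_force: [-0.3, -0.2, -0.9]
grip_width: -0.0001
```

Call:
play_rows(plan=[0,1,0,0,0,0,0,1,0,0,0,0,0,0.5,0,0,0,0,0,0,0,0,0,0])

```text
clock: 16.85
eef_pos: [0.5087, 0.0942, 0.0588]
tool_rot: [0.753, 0.659, 0.0, 0.0]
ft_force: [-1.6, -0.8, 0.2]
grip_width: 0.0002
```

Run:
```python
from st import *
a,b=show('o');post(b)
```

```text
t 16.85 tcp jig [-33.7  71.4] z 58.8 F jig [-1.5 -1. ] 0.2
keeper px 5042
post top [-13.5  70.4] 442
```

Call:
play_rows(plan=[0,1,0,0,0,0,0,1,0,0,0,0,0,0,0,0,0,0])

```text
clock: 17.32
eef_pos: [0.5095, 0.094, 0.0586]
tool_rot: [0.752, 0.659, -0.001, -0.001]
ft_force: [-5.2, 1.1, 2.9]
grip_width: 0.0
```

The button is against its stop: force is up to 5 N and the tool no longer advances. I'll retreat now and check.

Call:
play_rows(plan=[0,-6,0,0,0,0,0,-14,0,0,0,0,0,0,-40,0,0,0,-20,0,-50,0,0,0,-40,0,-40,0,0,0,-40,0,-20,0,0,0,0,0,0,0,0,0,0,0,0,0,0,0])

```text
clock: 18.32
eef_pos: [0.4771, -0.0022, 0.2084]
tool_rot: [0.753, 0.658, 0.0, -0.0]
ft_force: [-0.4, -0.4, -0.3]
grip_width: 0.0001
```

Run:
```python
from st import *
a,b=show('p');post(b)
print(ppose(b,[0,0,0],.022)); m,q,Z=plate(b,.022); print([(Z[m&(abs(q[...,1]-y)<8)].mean()*1000).round(2) for y in(-30,0,30,60,85)])
cv2.imwrite('pics/p1.png',b['frame']);cv2.imwrite('pics/p2.png',a['frame'])
```

```text
t 18.32 tcp jig [-52.2 -28.3] z 208.4 F jig [-0.4 -0.4] -0.3
keeper px 1866
post top [-14.3  67.8] 170
(array([0.338, 0.557, 0.   ]), 589, 741, np.float64(23.89))
[np.float64(22.62), np.float64(22.62), np.float64(36.89), np.float64(22.65), np.float64(22.66)]
```

View pics/p1.png

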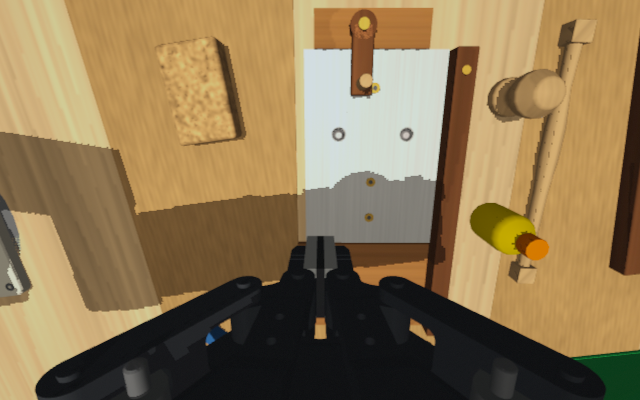

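View pics/p2.png

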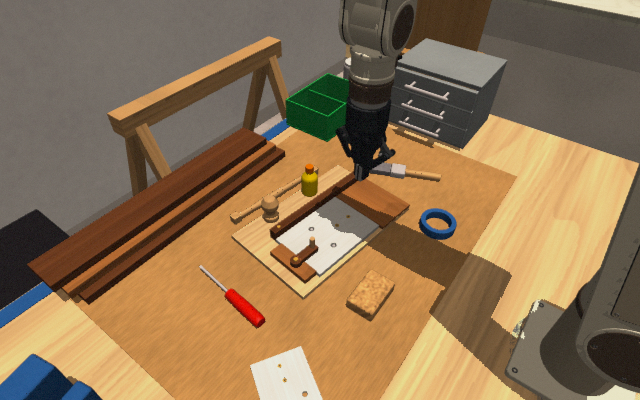

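The plate lies flat with the pins centred in its holes at (338,134) and (406,134). The button points along jig -y over it, with its post at (366,80). The bystanders are where they were and the arm is clear, so I'm handing in.

```bash
python3 -c "
from workcell import bot
print(bot.job_done())"
```

```text
the job is handed in; nothing more can be done
None
```

The template is seated over both pins and the turn-button is swung round to its stop across it. I handed the job in at about 18 s.

**What I did**
1. With the fingers closed, I pushed the template's near edge until it lay flush on the fence, where the force rose to about 7 N and the tool stopped advancing.
2. With two spread fingertips, I pushed it about 56 mm along the fence until it dropped over the pins.
3. I then pushed the button round by its post until it met its stop, at about 5 N.

**Last checks**
- **Template position:** the last fit puts it within about 0.7 mm of its seat, with no measurable turn in the plane. The pins show centred in both holes.
- **Template height and level:** the top reads about 22.6 mm against a nominal 22, the same at four places along it. A fifth reading gave 36.9 mm, but it came from pixels of the gripper or its shadow, not the template.
- **Button:** the post is at jig (-14, 68) mm, which means the bar points along the jig's -y as it should.
- **Other things on the bench:** they look unmoved. I judged that by eye and did not measure it.
- **Arm:** it is clear of everything.

**Disagreements:** the side camera's positions were about 4 to 5 mm off the wrist camera's along jig y, so I used the wrist camera. The fingertips also appeared 2 to 5 mm higher in the depth image than the stated tip length gives, so I chose tool heights that worked either way.

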